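# Free the eccentric lock and push the seed dish home

## Task

The seed dish sits on a small slide that is blocked by an eccentric lock (the round cam with the flat lever). With the fingertips, push the cam's lever round to the cam's low point, where the lever lies over the black line on the base plate, and only then push the slide forward by its upright push plate until it is fully home. Leave the cam at its low point and the dish seated on the slide; lift nothing, and do not disturb the other things on the bench.

Things in the scene. Friction and masses are not known exactly. Their poses are not given: they have to be found in the camera images.
- fixture: White base plate fixed to the bench, 120 (x) x 300 (y) x 18 mm high; origin at its underside's centre, z up. The slide runs forward along its +y between two rails (34 mm high, outer faces at x = +-56 mm, y -120 to +30); the cam stands ahead, its axis at x 0, y +70 mm. A black line on the plate runs from the cam towards -x. The fixture may be turned a little about z.
- cam_axis (a point): Point on the cam's vertical axis, 50 mm above the bench. The cam is a dark steel disc 64 mm across, 22 to 36 mm above the bench, its centre 20 mm off the axis, 90 deg clockwise (from above) of the lever. The slide's nose meets the disc unless this is at its low point; within 0.3 rad of that the slide goes fully home. A 22 mm hub on the axis is 64 mm high.
- cam (a joint): Cam angle, rad. 0: low point, lever along the fixture's -x, over the black line; positive: clockwise from above, the lever at 180 deg minus this angle in the fixture's xy (pi/2: +y). Range -0.5 to 2.95, starts at 1.7 to 2.7: push it counter-clockwise, round the side away from the slide. No stop at 0, it can go past. Stiff (0.35 N m, 5 N at the lever's end), stays where left.
- lever_end (a point): Point on the centre line of the flat steel lever, 70 mm from the cam axis, half-way up. The lever is a straight upright blade 10 mm thick, 24 mm high (38 to 62 mm above the bench), reaching 90 mm from the axis.
- carriage (a joint): Position of the slide (carriage), m: 0 fully back (the start), 0.042 fully home against its stop. It moves along the fixture's +y with 3 N of friction and stays where it is left.
- push_plate (a point): Centre of the rear (-y) face of the slide's upright aluminium push plate, 49 mm above the bench; the plate is 60 wide (x), 8 thick, 31 to 67 mm above the bench. The slide is a plate 80 x 90 mm, top 31 mm above the bench, flush with the push plate's rear face; behind it is free room over the base plate (18 mm high) for 75 mm.
- seat (a point): Where the middle of the dish belongs on the slide: midway between four small black posts (10 mm across, 9 mm high), 38.5 mm above the bench, 45 mm ahead of the push plate's rear face.
- dish_mid (a point): Centre, half-way up, of the loose clear seed dish on the slide, 60 mm across, 15 mm high, open on top, standing between the four posts with 2 to 3 mm of play.
- spare_dish_mid (a point): Bystander, not to be moved: clear open dish with seeds, 90 mm across, 15 mm high; its centre.
- dish_stack: Bystander: stack of three closed dishes, 90 mm across, 46 mm high; origin under its centre.
- jar: Bystander: small white jar, 44 mm across, 55 mm high; origin under its centre.
- spatula: Bystander: slim steel lab spatula lying flat on the bench, 160 mm long (its x), 16 mm wide, 6 mm high; origin at its middle.
- disc: Bystander: flat black rubber disc, 80 mm across, 6 mm thick; origin under its centre.
- reagent: Bystander: white bottle, 66 mm across, 150 mm high; origin under its centre.
There are look-alikes about, which are no part of the job. What is shaped like the part that bears dish_mid but green or red is not meant.

How it is judged:
On the way, in this order (a step that is already met when the one before it is completed fails the run):
1. the cam is turned to its low point while the slide is still back (value of joint cam between -0.28 and 0.28 rad and value of joint carriage below 0.008 m), for 0.2 s.
2. the slide is pushed fully home (value of joint cam between -0.32 and 0.32 rad and value of joint carriage above 0.0395 m), for 0.2 s.
At the end, for the whole second after the job is handed in: The slide is home to within 2.5 mm, the cam within 0.32 rad (18 deg) of its low point and at rest, the dish upright and within 8 mm of its seat, every bystander within 30 mm of where it stood (all of step 2 and velocity of joint cam between -0.05 and 0.05 rad/s and velocity of joint carriage below 0.01 m/s and distance between dish_mid and seat below 0.008 m and angle between dish_mid's own z axis and vertical below 0.15 rad and linear speed of dish below 0.02 m/s and distance of each of spare_dish_mid, dish_stack, jar, spatula, disc, reagent from where it was at the start of the episode below 0.03 m); the robot touches nothing.
It fails at once if the slide is pushed forward (8 mm) while the cam is not at its low point (value of joint carriage above 0.008 m and not (value of joint cam between -0.4 and 0.4 rad)).
It fails at once if the dish is lifted or tipped off the slide (height (world z) of dish_mid above 0.055 m or height (world z) of dish_mid below 0.03 m or distance between dish_mid and seat above 0.02 m).
It fails at once if a bystander is lifted or pushed away (distance of any of spare_dish_mid, dish_stack, jar, spatula, disc, reagent from where it was at the start of the episode above 0.03 m).
It also fails if it takes over 48 s, if anything falls off the work surface, if the arm or the gripper's body presses on something with over 40 N, if the wrist force passes 120 N, or if a joint passes its speed limit or range.

## Robot

A 7-joint arm with a two-finger parallel gripper is mounted at the origin on the work surface. World frame = base frame: x ahead of the robot, y to its left, z up, the work surface at z = 0. Lengths are in m, angles in rad, forces in N, time in s.
With the tool pointing down it reaches from about 0.425 to 0.875 m from the base axis. Payload 4.7 kg.
Tool frame: the origin (TCP) lies midway between the tips of the shut fingers; the grasp point (between the pads) lies 19 mm behind it; x points along the fingers, y is the direction in which the jaws open and shut, and the axes are right-handed (so a half turn about x gives the same grasp; the last joint's range is limited). The gripper opens to 87 mm and grips with 3 to 60 N. Pads are 19 mm wide; open, the fingers measure 117 mm over their backs; the gripper's body (75 mm by 190 mm) begins 51 mm behind the grasp point.
Start: joints at [1.301, 0.321, -0.07, 1.45, 0.023, 1.371, -0.057], TCP at [0.182, -0.624, 0.223] pointing down, gripper open.
Joint ranges: [-2.86, 2.86], [-0.3, 2.09], [-1.38, 1.24], [0.06, 2.45], [-1.56, 4.7], [0.09, 2.05], [-2.69, 2.69]. Speed limits (rad/s): [2.57, 2.57, 3.14, 3.14, 3.14, 3.14, 3.14].

## Interface

Orientations are given as a rotation vector (axis times angle).
In Python, from bench import ctrl gives the robot as it stands. The module is installed in compiled form; this text tells all that it offers.
- The arm moves only by the shell command python3 -m jog 'ROWS' [FORCE]. ROWS is JSON, a list of rows, each an object with "rot": the turn, a rotation vector about the tool's x, y, z in units of 5 degrees (1.0 is 5 degrees), a list of three; "travel": the shift along the tool's x, y, z in units of 0.3 m (1.0 is 0.3 m), a list of three; "jaw": the closure, from -1 (fully open) to 1 (shut), so that 0 is half open. In form: [{"rot": [ax, ay, az], "travel": [tx, ty, tz], "jaw": jaw}, ...]. A call has 1 to 8 rows; each row shifts and turns the commanded pose from where the row before left it, along the tool's axes as they then stand; what a row does not reach is not made up. A row lasts 1/10 s, in which the tool goes at most 50 mm and 8.59 degrees, less where a joint would pass 70% of its speed; a pose out of reach is approached as far as the arm can. A call with a number of a shift or a turn outside -1 to 1 is refused whole. A call with a gripper value outside its range is refused whole. The fingers move at their own pace and stop on an object; FORCE is the grip in N (left out, the last holds). Time passes only in rows, so rows that do not move let the fingers close. It gives the time, the measured TCP pose, the force and the opening at its end, in the units of the state.
- ctrl.get_state(): the state, without advancing time (a new reading comes with each control period).
- ctrl.get_image(name): name is "scene" or "top"; returns the picture (400x640x3 uint8, red, green, blue); there is no depth.
- ctrl.camera_model(name): a dict with "mtx" (3x3 intrinsics, pixels), "extrinsics" (4x4, takes a point from world to camera coordinates). Camera axes: x right, y up, looking along -z (the intrinsics and any distortion apply to the point x, -y, -z); pixel columns grow to the right and rows downward; lengths in m; the calibration is good to about 2 mm. A picture is of the moment at which its call begins. camera_model takes no time and is no camera call.
- ctrl.close_job(): hands the job in, once; it reports no verdict.
The state is a dict: "time": time; "joint_positions": joint angles; "qd": joint speeds; "joint_torque": joint torques, N m; "position": TCP position; "tool_rot": TCP orientation; "ft_force": force on the tool from outside, world axes, zero at the start; "torque": the same for the moment, N m; "grip_width": opening from 0.0 (shut) to 1.0 (fully open).
Only numpy, scipy, OpenCV 4.12 (cv2) and the standard library are available. Lean on these libraries where they do the work, as an engineer would, in place of code of your own. Each camera call takes 0.05 s, during which the arm holds its last target.

## Working session

There is one attempt and no reset: what is moved stays moved. The work goes in short steps, Python scripts to look and compute and a shell command to move; the robot and the scene stay as the last step left them, time stands still between calls to the robot, and variables do not carry over. Pictures are saved under pics/ and viewed, and the job is handed in when it is done.

```bash
mkdir -p pics; python3 - <<'E'
from bench import ctrl
import cv2
for n in("scene","top"):
    im=ctrl.get_image(n); cv2.imwrite(f"pics/{n}0.png",im[:,:,::-1])
    m=ctrl.camera_model(n); print(n,m)
print(ctrl.get_state())
E
```

```text
scene {'mtx': array([[377.93000363,   0.        , 325.93781277],
       [  0.        , 377.93000363, 198.73080574],
       [  0.        ,   0.        ,   1.        ]]), 'extrinsics': array([[ 0.70558454,  0.70834237,  0.02003842, -0.46160661],
       [-0.5133222 ,  0.49142032,  0.70356691,  0.19856116],
       [ 0.48851896, -0.5067121 ,  0.71034644, -1.22258005],
       [ 0.        ,  0.        ,  0.        ,  1.        ]])}
top {'mtx': array([[503.25596835,   0.        , 313.88169371],
       [  0.        , 503.25596835, 191.75178144],
       [  0.        ,   0.        ,   1.        ]]), 'extrinsics': array([[-0.02253684, -0.99972334,  0.00673363,  0.12651614],
       [ 0.99554742, -0.02182505,  0.09170057, -0.56878267],
       [-0.09152824,  0.00877029,  0.99576386, -1.21036576],
       [ 0.        ,  0.        ,  0.        ,  1.        ]])}
{'time': 0.1, 'joint_positions': array([ 1.30110659,  0.32175396, -0.07008905,  1.45151383,  0.02258791,
        1.37079923, -0.05689522]), 'qd': array([ 0.00060422, -0.00289272,  0.00162938, -0.00320278, -0.00053119,
       -0.00154654, -0.00158038]), 'joint_torque': array([-3.36883259e-04, -4.92571735e+01, -4.05969154e-01, -3.13401926e+01,
       -6.42082770e-02,  3.94144189e-02,  4.91279559e-05]), 'position': array([ 0.18182407, -0.6235533 ,  0.22158727]), 'tool_rot': array([ 2.06961212,  0.2974699 , -2.07027206]), 'ft_force': array([ 0.59952239, -0.17032958, -0.2163284 ]), 'torque': array([0.01192719, 0.02773469, 0.01668277]), 'grip_width': 0.9992918132551454}
```

View pics/scene0.png

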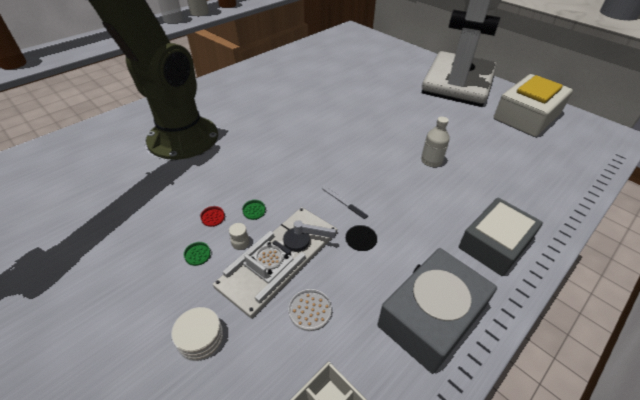

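View pics/top0.png

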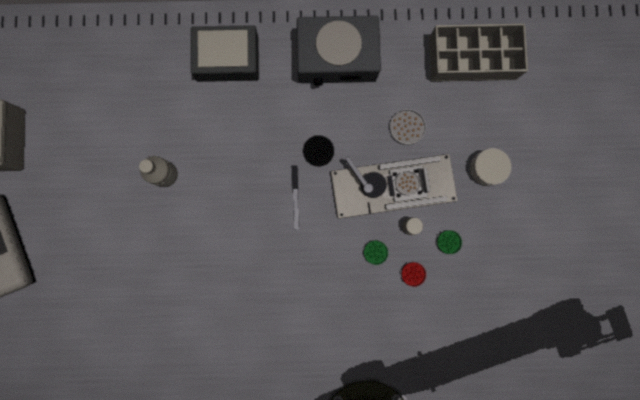

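```bash
python3 - <<'E'
import cv2
im=cv2.imread("pics/top0.png")
c=im[125:245,315:475]; cv2.imwrite("pics/top0c.png",cv2.convertScaleAbs(cv2.resize(c,None,fx=5,fy=5,interpolation=cv2.INTER_CUBIC),alpha=1.5))
im=cv2.imread("pics/scene0.png")
c=im[190:320,200:360]; cv2.imwrite("pics/scene0c.png",cv2.resize(c,None,fx=4.6,fy=4.6,interpolation=cv2.INTER_CUBIC))
E
```

```text
(no output)
```

View pics/top0c.png

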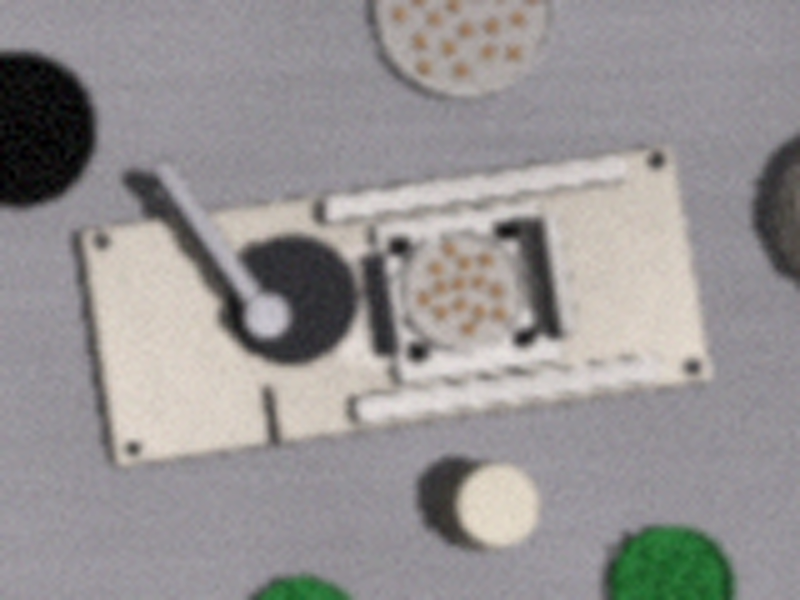

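View pics/scene0c.png

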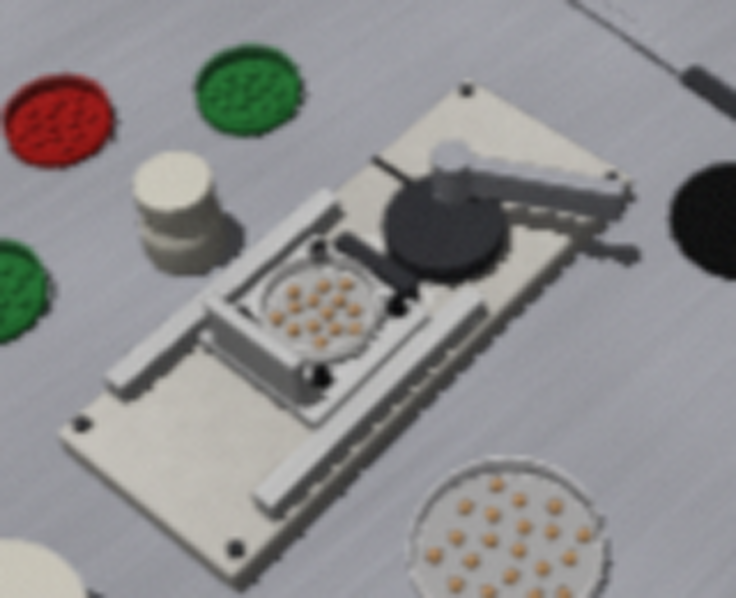

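The top crop shows only one white fixture. Plate corners in the crop are about (80,232), (672,147), (710,378) and (117,465). The hub is at (268,316), the lever tip at (165,170), and the black line runs from (267,390) to (275,440). The clear dish with seeds sits on the slide at about (462,290). The green and red dishes off the fixture are the look-alikes.

```bash
cat > h.py <<'E'
import numpy as np
from bench import ctrl
from scipy.spatial.transform import Rotation as R
def ray(n,u,v,z):
    m=ctrl.camera_model(n);K=m["mtx"];E=m["extrinsics"]
    d=np.linalg.inv(K)@[u,v,1];d=np.array([d[0],-d[1],-d[2]])
    Rm=E[:3,:3];o=-Rm.T@E[:3,3];w=Rm.T@d
    return o+w*(z-o[2])/w[2]
def proj(n,p):
    m=ctrl.camera_model(n);c=m["extrinsics"]@np.r_[p,1];q=m["mtx"]@[c[0],-c[1],-c[2]];return q[:2]/q[2]
def tc(u,v,z):return ray("top",315+(u+.5)/5-.5,125+(v+.5)/5-.5,z)
def sc(u,v,z):return ray("scene",200+u/4.6,190+v/4.6,z)
E
python3 - <<'E'
from h import *
np.set_printoptions(precision=4,suppress=True)
P=np.array([tc(*p,.018) for p in[(80,232),(672,147),(710,378),(117,465)]]);print(P)
S=np.array([sc(*p,.018) for p in[(615,178),(237,580),(65,435),(470,85)]]);print(S)
for Q in(P,):
    c=Q.mean(0);a=(Q[0]+Q[3]-Q[1]-Q[2]);print(c,np.hypot(*a[:2])/2,np.hypot(*(Q[0]-Q[3])[:2]))
    th=np.arctan2(-a[0],a[1]);print("yaw",th)
    Rz=R.from_euler('z',th).as_matrix();F=lambda x,y,z:np.r_[c[:2],0]+Rz@[x,y,z]
    print("camaxis",F(0,.07,.05),"hub",tc(268,316,.064),sc(452,155,.064))
    t=tc(165,170,.062);print("tip",t, sc(628,190,.062))
    h=F(0,.07,0);loc=Rz.T@(t-h);print("levloc",loc,np.hypot(*loc[:2]),"cam angle",np.pi-np.arctan2(loc[1],loc[0]))
    print("plate face", F(0,0,0), (Rz.T@(tc(575,275,.067)-np.r_[c[:2],0])),(Rz.T@(tc(562,275,.067)-np.r_[c[:2],0])))
    print("dish",tc(462,290,.038),Rz.T@(tc(462,290,.038)-c))
for n,u,v,z in[("top",319,150,.006),("top",407,127,.015),("top",414,226,.055),("top",491,167,.046),("top",296,195,.006),("top",376,252,.01)]:print(ray(n,u,v,z))
st=ctrl.get_state();print(R.from_rotvec(st["tool_rot"]).as_matrix())
E
```

```text
[[ 0.623   0.0711  0.018 ]
 [ 0.6593 -0.2252  0.018 ]
 [ 0.5435 -0.2385  0.018 ]
 [ 0.507   0.0559  0.018 ]]
[[ 0.6174  0.0634  0.018 ]
 [ 0.6636 -0.2244  0.018 ]
 [ 0.5476 -0.2376  0.018 ]
 [ 0.5122  0.0534  0.018 ]]
[ 0.5832 -0.0842  0.018 ] 0.29759389492425664 0.11694825926857873
yaw 0.12258456145348624
camaxis [ 0.5746 -0.0147  0.05  ] hub [ 0.5746 -0.0155  0.064 ] [ 0.5749 -0.0147  0.064 ]
tip [0.6462 0.0315 0.062 ] [0.6524 0.0348 0.062 ]
levloc [0.0767 0.0371 0.062 ] 0.08519099359409825 cam angle 2.6913145044904443
plate face [ 0.5832 -0.0842  0.    ] [-0.0021 -0.0783  0.067 ] [-0.0012 -0.0721  0.067 ]
dish [ 0.5878 -0.1136  0.038 ] [ 0.0009 -0.0298  0.02  ]
[0.6784 0.0984 0.006 ]
[ 0.7305 -0.1236  0.015 ]
[ 0.4815 -0.1229  0.055 ]
[ 0.6206 -0.3181  0.046 ]
[0.5661 0.1584 0.006 ]
[ 0.4206 -0.0359  0.01  ]
[[-0.0005  0.28   -0.96  ]
 [ 0.0016 -0.96   -0.28  ]
 [-1.     -0.0017  0.0001]]
```

```bash
python3 -m jog '[{"rot":[0.95,0,0],"travel":[0,0,0],"jaw":1},{"rot":[0.95,0,0],"travel":[0,0,0],"jaw":1},{"rot":[0,0,0],"travel":[0,0,0],"jaw":1}]' 10
cat >> h.py <<'E'
np.set_printoptions(precision=4,suppress=True)
TH=0.1226;C=np.array([.5832,-.0842,0]);RZ=R.from_euler('z',TH).as_matrix()
def fx(p):return RZ.T@(np.array(p)-C)
def way(al,r=.065,gap=0,hx=.0095,hy=.015):
    n=np.array([np.sin(al),-np.cos(al)]);h=hx*abs(n[0])+hy*abs(n[1])
    return np.r_[0,.07]+r*np.array([np.cos(al),np.sin(al)])+n*(.005+h+gap)
def rep():
    s=ctrl.get_state();M=R.from_rotvec(s["tool_rot"]).as_matrix()
    print("t",s["time"],"fix",fx(s["position"]),"F fix",RZ.T@s["ft_force"],"grip",s["grip_width"]);print("tool axes in fix",(RZ.T@M).round(3).tolist())
    return s,M
def units(target): # fixture xyz -> tool travel units
    s,M=rep();d=C+RZ@np.array(target)-s["position"];print("units",M.T@d/.3)
E
python3 - <<'E'
from h import *
w=way(np.radians(25.8),gap=.012);print(w);units([*w,.22])
for a in range(26,182,10):print(a,way(np.radians(a)))
E
```

```text
time: 0.4
position: [0.1819, -0.6237, 0.222]
tool_rot: [2.161, 0.128, -2.161]
ft_force: [1.3, 1.3, -0.2]
grip_width: 0.81
[0.0736 0.0671]
t 0.4 fix [-0.4643 -0.4864  0.222 ] F fix [ 1.4611  1.1082 -0.1991] grip 0.8103303625943833
tool axes in fix [[-0.0, -0.005, -1.0], [0.001, -1.0, 0.005], [-1.0, -0.001, 0.0]]
units [ 0.0078 -1.8536 -1.784 ]
26 [0.0683 0.0781]
36 [0.0659 0.0898]
46 [0.0612 0.1013]
56 [0.054 0.112]
66 [0.0445 0.1213]
76 [0.033  0.1288]
86 [0.02   0.1338]
96 [0.0091 0.1363]
106 [-0.0004  0.1375]
116 [-0.0104  0.1372]
126 [-0.0208  0.1352]
136 [-0.0312  0.1313]
146 [-0.0412  0.1252]
156 [-0.0502  0.1171]
166 [-0.0578  0.1069]
176 [-0.0634  0.0951]
```

```bash
python3 -m jog '[{"rot":[0,0,0],"travel":[0,-0.09,-0.09],"jaw":1},{"rot":[0,0,0],"travel":[0,-0.09,-0.09],"jaw":1},{"rot":[0,0,0],"travel":[0,-0.09,-0.09],"jaw":1},{"rot":[0,0,0],"travel":[0,-0.09,-0.09],"jaw":1},{"rot":[0,0,0],"travel":[0,-0.09,-0.09],"jaw":1},{"rot":[0,0,0],"travel":[0,-0.09,-0.09],"jaw":1},{"rot":[0,0,0],"travel":[0,-0.09,-0.09],"jaw":1},{"rot":[0,0,0],"travel":[0,-0.09,-0.09],"jaw":1}]'
python3 -m jog '[{"rot":[0,0,0],"travel":[0,-0.09,-0.09],"jaw":1},{"rot":[0,0,0],"travel":[0,-0.09,-0.09],"jaw":1},{"rot":[0,0,0],"travel":[0,-0.09,-0.09],"jaw":1},{"rot":[0,0,0],"travel":[0,-0.09,-0.09],"jaw":1},{"rot":[0,0,0],"travel":[0,-0.09,-0.09],"jaw":1},{"rot":[0,0,0],"travel":[0,-0.09,-0.09],"jaw":1},{"rot":[0,0,0],"travel":[0,-0.09,-0.09],"jaw":1},{"rot":[0,0,0],"travel":[0,0,0],"jaw":1}]'
python3 - <<'E'
from h import *
w=way(np.radians(25.8),gap=.012);units([*w,.22])
E
```

```text
time: 1.2
position: [0.3717, -0.3827, 0.2225]
tool_rot: [2.159, 0.13, -2.16]
ft_force: [0.5, -0.3, 0.0]
grip_width: 0.082
time: 2.0
position: [0.5394, -0.1673, 0.2225]
tool_rot: [2.158, 0.144, -2.154]
ft_force: [-0.2, 0.5, -0.9]
grip_width: 0.003
t 2.0 fix [-0.0536 -0.0771  0.2225] F fix [-0.162   0.5295 -0.9012] grip 0.0029448152728504904
tool axes in fix [[0.002, 0.007, -1.0], [0.003, -1.0, -0.007], [-1.0, -0.003, -0.002]]
units [ 0.0109 -0.4776 -0.4275]
```

```bash
python3 -m jog '[{"rot":[0,0,0],"travel":[0,-0.09,-0.09],"jaw":1},{"rot":[0,0,0],"travel":[0,-0.09,-0.09],"jaw":1},{"rot":[0,0,0],"travel":[0,-0.09,-0.09],"jaw":1},{"rot":[0,0,0],"travel":[0,-0.09,-0.09],"jaw":1},{"rot":[0,0,0],"travel":[0,-0.09,-0.06],"jaw":1},{"rot":[0,0,0],"travel":[0.1,0,0],"jaw":1},{"rot":[0,0,0],"travel":[0.1,0,0],"jaw":1},{"rot":[0,0,0],"travel":[0.1,0,0],"jaw":1}]'
python3 -m jog '[{"rot":[0,0,0],"travel":[0,0,0],"jaw":1},{"rot":[0,0,0],"travel":[0,0,0],"jaw":1}]'
python3 - <<'E'
from h import *
import cv2
w=way(np.radians(25.8),gap=.012);units([*w,.12])
im=ctrl.get_image("scene")[:,:,::-1];cv2.imwrite("pics/s1.png",cv2.resize(im[130:320,200:420],None,fx=3.5,fy=3.1))
E
```

```text
time: 2.8
position: [0.6456, -0.0257, 0.1313]
tool_rot: [2.159, 0.129, -2.159]
ft_force: [-0.4, 0.1, 0.3]
grip_width: 0.005
time: 3.0
position: [0.6455, -0.0259, 0.1326]
tool_rot: [2.159, 0.128, -2.161]
ft_force: [0.6, -0.3, -0.0]
grip_width: 0.004
t 3.0 fix [0.0689 0.0503 0.1326] F fix [ 0.5344 -0.3896 -0.0075] grip 0.0036581244836470187
tool axes in fix [[-0.001, -0.004, -1.0], [0.0, -1.0, 0.004], [-1.0, -0.0, 0.001]]
units [ 0.0419 -0.0561 -0.0153]
```

View pics/s1.png

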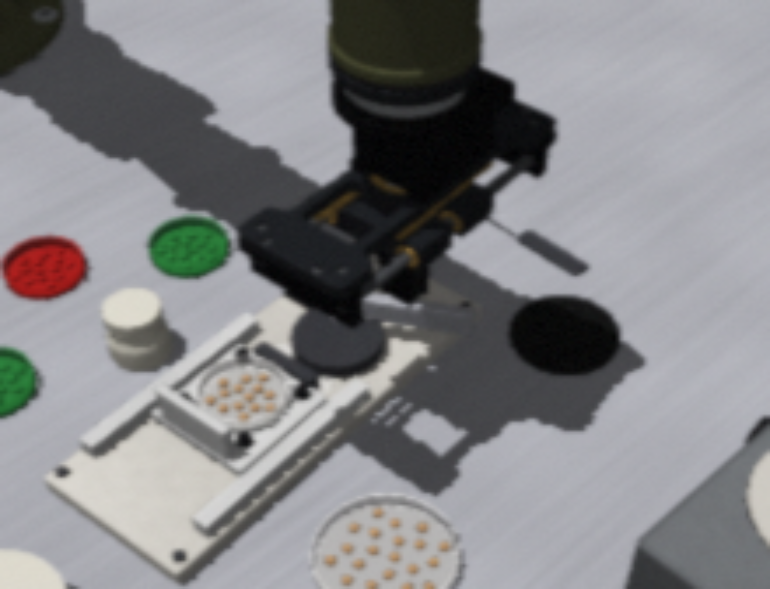

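```bash
python3 -m jog '[{"rot":[0,0,0],"travel":[0,-0.04,-0.01],"jaw":1},{"rot":[0,0,0],"travel":[0.1,0,0],"jaw":1},{"rot":[0,0,0],"travel":[0.1,0,0],"jaw":1},{"rot":[0,0,0],"travel":[0.09,0,0],"jaw":1},{"rot":[0,0,0],"travel":[0,0,0],"jaw":1},{"rot":[0,0,0],"travel":[0,0,0],"jaw":1}]'
python3 - <<'E'
from h import *
w=way(np.radians(26));units([*w,.043])
E
```

```text
time: 3.65
position: [0.6482, -0.0121, 0.047]
tool_rot: [2.162, 0.129, -2.159]
ft_force: [0.7, 0.6, 0.6]
grip_width: 0.008
t 3.65 fix [0.0733 0.0636 0.047 ] F fix [0.7916 0.5175 0.6191] grip 0.008455542414575381
tool axes in fix [[0.002, -0.004, -1.0], [0.0, -1.0, 0.004], [-1.0, -0.0, -0.002]]
units [ 0.0134 -0.0483  0.0168]
```

```bash
python3 -m jog '[{"rot":[0,0,0],"travel":[0.01,-0.024,0.008],"jaw":1},{"rot":[0,0,0],"travel":[0,-0.024,0.009],"jaw":1},{"rot":[0,0,0],"travel":[0,-0.02,0.004],"jaw":1},{"rot":[0,0,0],"travel":[0,-0.02,0.004],"jaw":1},{"rot":[0,0,0],"travel":[0,-0.019,0.008],"jaw":1},{"rot":[0,0,0],"travel":[0,-0.019,0.008],"jaw":1},{"rot":[0,0,0],"travel":[0,-0.018,0.012],"jaw":1},{"rot":[0,0,0],"travel":[0,-0.018,0.012],"jaw":1}]'
python3 - <<'E'
from h import *
w=way(np.radians(66));units([*w,.043])
E
```

```text
time: 4.45
position: [0.6236, 0.0291, 0.0435]
tool_rot: [2.162, 0.119, -2.156]
ft_force: [1.8, -7.2, 0.1]
grip_width: 0.006
t 4.45 fix [0.054  0.1075 0.0435] F fix [ 0.8899 -7.3139  0.1089] grip 0.005623008324450278
tool axes in fix [[0.003, -0.007, -1.0], [-0.005, -1.0, 0.007], [-1.0, 0.005, -0.003]]
units [ 0.0013 -0.0458  0.0319]
```

Contact: the force reads 7 N, as expected for the stiff cam. I'll continue round the arc.

```bash
python3 -m jog '[{"rot":[0,0,0],"travel":[0,-0.016,0.016],"jaw":1},{"rot":[0,0,0],"travel":[0,-0.016,0.016],"jaw":1},{"rot":[0,0,0],"travel":[0,-0.013,0.019],"jaw":1},{"rot":[0,0,0],"travel":[0,-0.013,0.019],"jaw":1},{"rot":[0,0,0],"travel":[0,-0.009,0.022],"jaw":1},{"rot":[0,0,0],"travel":[0,-0.008,0.022],"jaw":1},{"rot":[0,0,0],"travel":[0,-0.004,0.018],"jaw":1},{"rot":[0,0,0],"travel":[0,-0.004,0.018],"jaw":1}]'
python3 - <<'E'
from h import *
w=way(np.radians(106));units([*w,.043])
import cv2
im=ctrl.get_image("top")[:,:,::-1];cv2.imwrite("pics/t2.png",cv2.resize(im[100:250,290:490],None,fx=4,fy=4))
im=ctrl.get_image("scene")[:,:,::-1];cv2.imwrite("pics/s2.png",cv2.resize(im[130:320,200:420],None,fx=3.5,fy=3.1))
E
```

```text
time: 5.25
position: [0.5781, 0.0514, 0.0442]
tool_rot: [2.169, 0.125, -2.151]
ft_force: [6.5, -2.6, -1.4]
grip_width: 0.005
t 5.25 fix [0.0115 0.1352 0.0442] F fix [ 6.0926 -3.3909 -1.3711] grip 0.005296505965885449
tool axes in fix [[0.008, -0.005, -1.0], [-0.002, -1.0, 0.005], [-1.0, 0.002, -0.008]]
units [ 0.0038 -0.0075  0.0396]
```

View pics/t2.png

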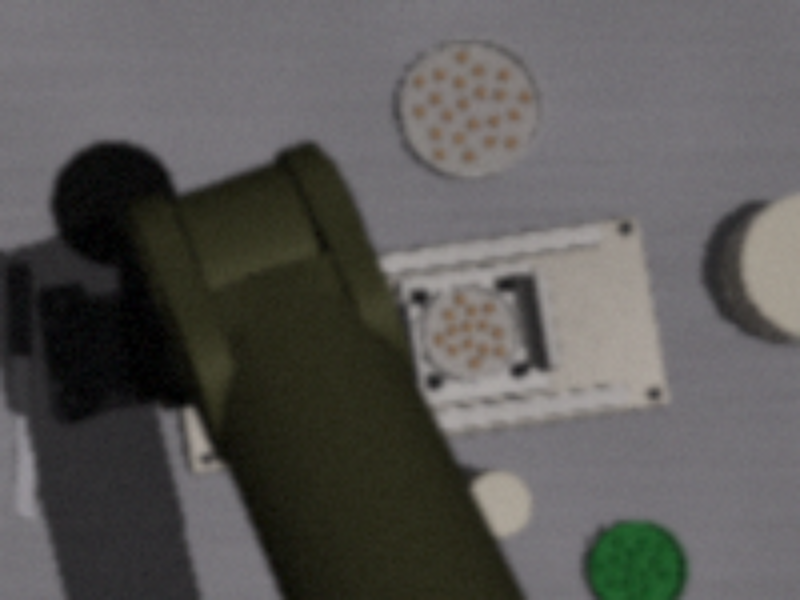

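View pics/s2.png

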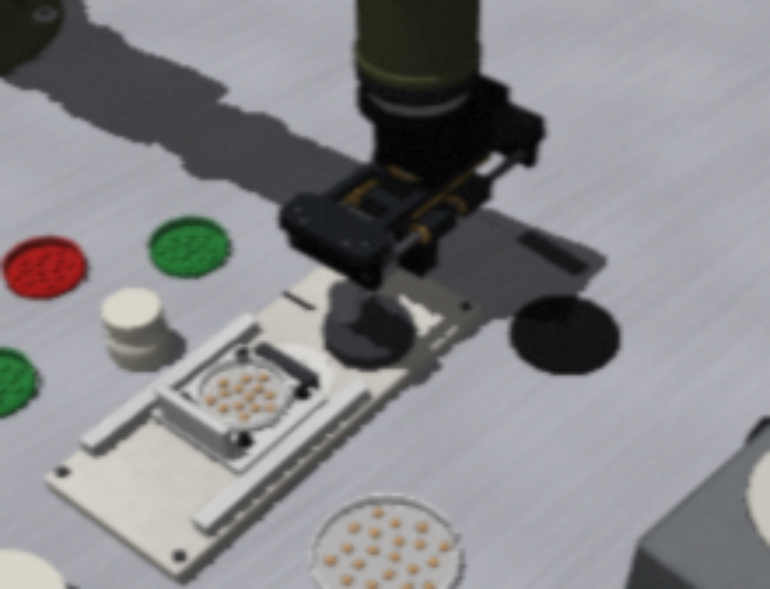

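The scene view shows the disc turned out to the side at about (368,330). The slide and dish are still in place at about (248,382), and the arm hides the lever from above. I'll continue round the arc.

```bash
python3 -m jog '[{"rot":[0,0,0],"travel":[0.003,-0.004,0.02],"jaw":1},{"rot":[0,0,0],"travel":[0,-0.003,0.02],"jaw":1},{"rot":[0,0,0],"travel":[0,0,0.017],"jaw":1},{"rot":[0,0,0],"travel":[0,0.001,0.017],"jaw":1},{"rot":[0,0,0],"travel":[0,0.003,0.018],"jaw":1},{"rot":[0,0,0],"travel":[0,0.004,0.017],"jaw":1},{"rot":[0,0,0],"travel":[0,0.006,0.017],"jaw":1},{"rot":[0,0,0],"travel":[0,0.007,0.017],"jaw":1}]'
python3 - <<'E'
from h import *
for a in (146,156,166,176):w=way(np.radians(a));units([*w,.043])
E
```

```text
time: 6.15
position: [0.5363, 0.0448, 0.0438]
tool_rot: [2.171, 0.13, -2.151]
ft_force: [5.9, 2.1, 0.9]
grip_width: 0.006
t 6.15 fix [-0.0307  0.1337  0.0438] F fix [6.1209 1.3929 0.9419] grip 0.006174866942912196
tool axes in fix [[0.009, -0.004, -1.0], [0.001, -1.0, 0.004], [-1.0, -0.001, -0.009]]
units [0.0023 0.0285 0.0347]
t 6.15 fix [-0.0307  0.1337  0.0438] F fix [6.1209 1.3929 0.9419] grip 0.006174866942912196
tool axes in fix [[0.009, -0.004, -1.0], [0.001, -1.0, 0.004], [-1.0, -0.001, -0.009]]
units [0.002  0.0558 0.0647]
t 6.15 fix [-0.0307  0.1337  0.0438] F fix [6.1209 1.3929 0.9419] grip 0.006174866942912196
tool axes in fix [[0.009, -0.004, -1.0], [0.001, -1.0, 0.004], [-1.0, -0.001, -0.009]]
units [0.0017 0.0896 0.0899]
t 6.15 fix [-0.0307  0.1337  0.0438] F fix [6.1209 1.3929 0.9419] grip 0.006174866942912196
tool axes in fix [[0.009, -0.004, -1.0], [0.001, -1.0, 0.004], [-1.0, -0.001, -0.009]]
units [0.0015 0.1291 0.1084]
```

```bash
python3 -m jog '[{"rot":[0,0,0],"travel":[0.002,0.014,0.017],"jaw":1},{"rot":[0,0,0],"travel":[0,0.014,0.017],"jaw":1},{"rot":[0,0,0],"travel":[0,0.014,0.015],"jaw":1},{"rot":[0,0,0],"travel":[0,0.014,0.015],"jaw":1},{"rot":[0,0,0],"travel":[0,0.017,0.013],"jaw":1},{"rot":[0,0,0],"travel":[0,0.017,0.013],"jaw":1},{"rot":[0,0,0],"travel":[0,0,0],"jaw":1}]'
python3 - <<'E'
from h import *
for a in (170,175,180):w=way(np.radians(a));units([*w,.043])
import cv2
im=ctrl.get_image("scene")[:,:,::-1];cv2.imwrite("pics/s3.png",cv2.resize(im[170:290,230:380],None,fx=5,fy=5,interpolation=2))
E
```

```text
time: 6.85
position: [0.5107, 0.0148, 0.0425]
tool_rot: [2.166, 0.13, -2.156]
ft_force: [3.2, 2.4, 1.1]
grip_width: 0.008
t 6.85 fix [-0.0599  0.1071  0.0425] F fix [3.468  1.979  1.1124] grip 0.008400770482067672
tool axes in fix [[0.005, -0.004, -1.0], [0.001, -1.0, 0.004], [-1.0, -0.001, -0.005]]
units [-0.0018  0.0159  0.0013]
t 6.85 fix [-0.0599  0.1071  0.0425] F fix [3.468  1.979  1.1124] grip 0.008400770482067672
tool axes in fix [[0.005, -0.004, -1.0], [0.001, -1.0, 0.004], [-1.0, -0.001, -0.005]]
units [-0.0019  0.036   0.0101]
t 6.85 fix [-0.0599  0.1071  0.0425] F fix [3.468  1.979  1.1124] grip 0.008400770482067672
tool axes in fix [[0.005, -0.004, -1.0], [0.001, -1.0, 0.004], [-1.0, -0.001, -0.005]]
units [-0.002   0.0572  0.0168]
```

View pics/s3.png

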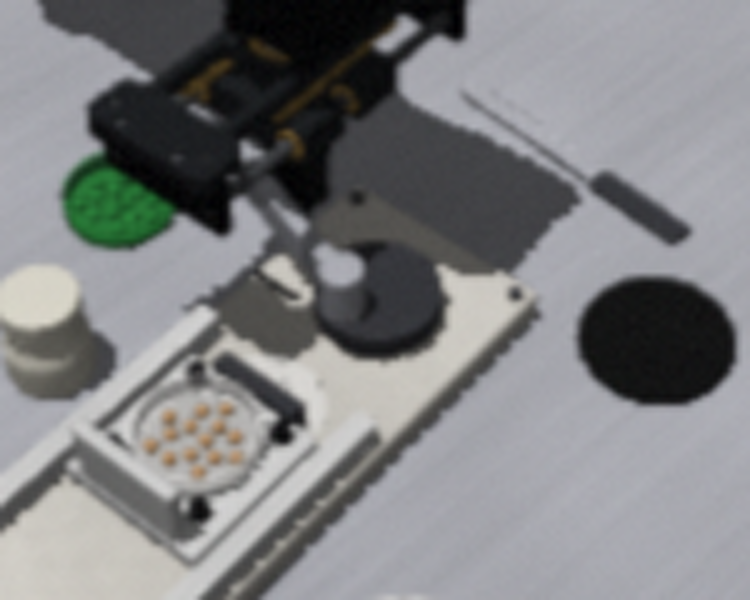

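The scene crop shows the lever running from the hub at (338,260) to about (255,165). It is a little short of the black line's direction, (300,298) to (258,270), as expected at around 165°. I'll push a bit further.

```bash
python3 -m jog '[{"rot":[0,0,0],"travel":[0,0.016,0.001],"jaw":1},{"rot":[0,0,0],"travel":[0,0.015,0.007],"jaw":1},{"rot":[0,0,0],"travel":[0,0.014,0.005],"jaw":1},{"rot":[0,0,0],"travel":[0,0.005,0.002],"jaw":1},{"rot":[0,0,0],"travel":[0,0,0],"jaw":1}]'
python3 - <<'E'
from h import *
units([*way(np.radians(180)),.043])
E
python3 -m jog '[{"rot":[0,0,0],"travel":[0,-0.03,0],"jaw":1},{"rot":[0,0,0],"travel":[0,-0.03,0],"jaw":1},{"rot":[0,0,0],"travel":[-0.12,0,0],"jaw":1},{"rot":[0,0,0],"travel":[-0.12,0,0],"jaw":1},{"rot":[0,0,0],"travel":[-0.12,0,0.05],"jaw":1},{"rot":[0,0,0],"travel":[0,0,0],"jaw":1}]'
python3 - <<'E'
from h import *
rep()
import cv2
im=ctrl.get_image("scene")[:,:,::-1];cv2.imwrite("pics/s4.png",cv2.resize(im[170:290,230:380],None,fx=5,fy=5,interpolation=2))
im=ctrl.get_image("top")[:,:,::-1];cv2.imwrite("pics/t4.png",cv2.resize(im[125:245,315:475],None,fx=5,fy=5,interpolation=2))
E
```

```text
time: 7.4
position: [0.5066, -0.0009, 0.0414]
tool_rot: [2.162, 0.13, -2.16]
ft_force: [2.0, 4.2, 0.6]
grip_width: 0.003
t 7.4 fix [-0.0658  0.092   0.0414] F fix [2.5315 3.9503 0.605 ] grip 0.0032154164039013707
tool axes in fix [[0.001, -0.004, -1.0], [0.001, -1.0, 0.004], [-1.0, -0.001, -0.001]]
units [-0.0054  0.0068 -0.0028]
time: 8.0
position: [0.4904, 0.0141, 0.1533]
tool_rot: [2.165, 0.125, -2.153]
ft_force: [0.2, -0.8, 0.2]
grip_width: 0.006
t 8.0 fix [-0.0801  0.1089  0.1533] F fix [ 0.1077 -0.8578  0.1638] grip 0.006377097534560407
tool axes in fix [[0.006, -0.004, -1.0], [-0.003, -1.0, 0.004], [-1.0, 0.003, -0.006]]
```

View pics/s4.png

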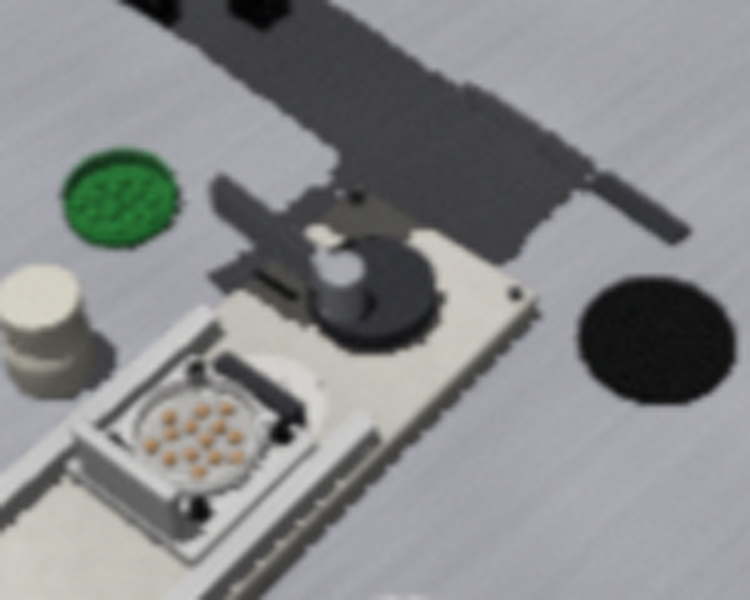

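View pics/t4.png

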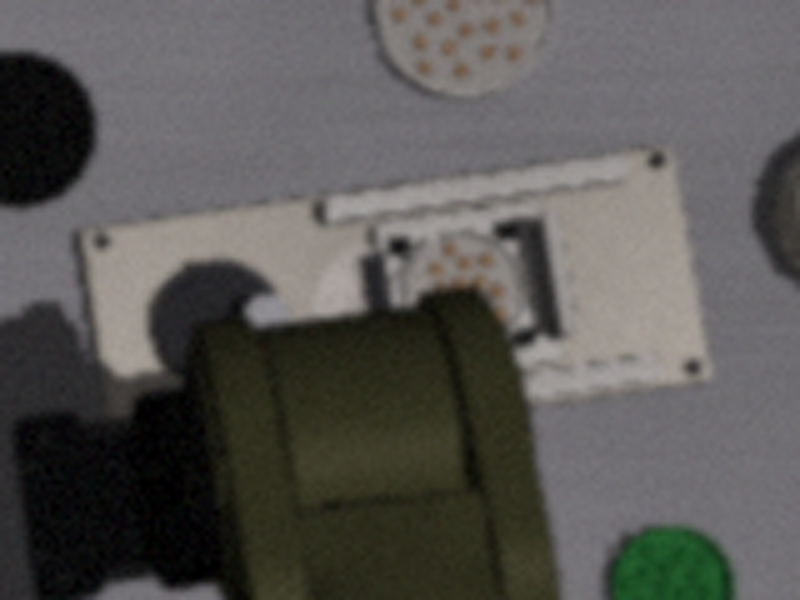

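```bash
python3 - <<'E'
from h import *
for a in (160,165,170,175,180,185):
    r=np.radians(a);o=[]
    for off in(-.005,.005):
        p=C+RZ@np.array([.09*np.cos(r)-off*np.sin(r),.07+.09*np.sin(r)+off*np.cos(r),.062]);q=proj("scene",p);o.append(((q-[230,170])*5).round(0))
    h=(proj("scene",C+RZ@np.array([0,.07,.064]))-[230,170])*5
    print(a,o,h)
import cv2
im=cv2.imread("pics/s4.png")
cv2.imwrite("pics/s4b.png",cv2.resize(im[130:360,180:460],None,fx=2.6,fy=2.6))
E
```

```text
160 [array([262., 150.]), array([245., 157.])] [340.8818 268.2699]
165 [array([248., 156.]), array([231., 164.])] [340.8818 268.2699]
170 [array([235., 162.]), array([218., 172.])] [340.8818 268.2699]
175 [array([222., 170.]), array([206., 180.])] [340.8818 268.2699]
180 [array([210., 178.]), array([195., 189.])] [340.8818 268.2699]
185 [array([198., 187.]), array([185., 199.])] [340.8818 268.2699]
```

View pics/s4b.png

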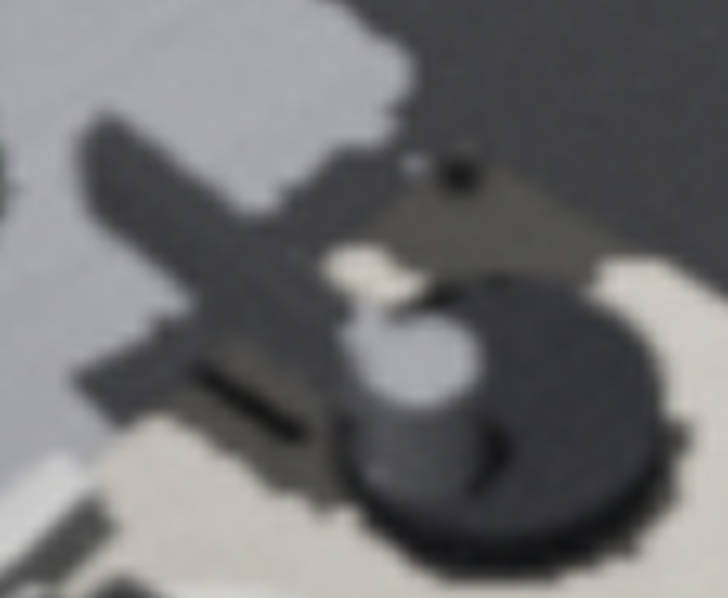

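Lever tip corners at (221,173) and (211,186) in the scene crop match a projection at 175 to 177°. That puts the cam at about 0.07 rad, within tolerance, and the slide is still back. Next I'll go behind the push plate.

```bash
python3 -m jog '[{"rot":[0,0,0],"travel":[0,0.092,-0.033],"jaw":1},{"rot":[0,0,0],"travel":[0,0.092,-0.033],"jaw":1},{"rot":[0,0,0],"travel":[0,0.092,-0.033],"jaw":1},{"rot":[0,0,0],"travel":[0,0.092,-0.033],"jaw":1},{"rot":[0,0,0],"travel":[0,0.092,-0.033],"jaw":1},{"rot":[0,0,0],"travel":[0,0.092,-0.033],"jaw":1},{"rot":[0,0,0],"travel":[0,0.092,-0.033],"jaw":1},{"rot":[0,0,0],"travel":[0,0.092,-0.033],"jaw":1}]'
python3 -m jog '[{"rot":[0,0,0],"travel":[0,0,0],"jaw":1},{"rot":[0,0,0],"travel":[0,0,0],"jaw":1}]'
python3 - <<'E'
from h import *
units([0,-.112,.044])
E
```

```text
time: 8.9
position: [0.5929, -0.1966, 0.1462]
tool_rot: [2.156, 0.129, -2.166]
ft_force: [0.2, -0.0, -0.9]
grip_width: 0.007
time: 9.1
position: [0.5926, -0.1957, 0.1465]
tool_rot: [2.158, 0.129, -2.166]
ft_force: [0.3, 0.8, 0.0]
grip_width: 0.005
t 9.1 fix [-0.0043 -0.1118  0.1465] F fix [0.3692 0.7534 0.0126] grip 0.0049792765155291735
tool axes in fix [[-0.004, -0.005, -1.0], [0.002, -1.0, 0.005], [-1.0, -0.002, 0.004]]
units [ 0.3414  0.0013 -0.0158]
```

```bash
python3 -m jog '[{"rot":[0,0,0],"travel":[0.1,0,-0.01],"jaw":1},{"rot":[0,0,0],"travel":[0.1,0,-0.005],"jaw":1},{"rot":[0,0,0],"travel":[0.1,0,0],"jaw":1},{"rot":[0,0,0],"travel":[0.04,0,0],"jaw":1},{"rot":[0,0,0],"travel":[0,0,0],"jaw":1}]'
python3 - <<'E'
from h import *
units([0,-.09,.044])
import cv2
im=ctrl.get_image("scene")[:,:,::-1];cv2.imwrite("pics/s5.png",cv2.resize(im[170:290,230:380],None,fx=5,fy=5,interpolation=2))
E
```

```text
time: 9.6
position: [0.5962, -0.1936, 0.0446]
tool_rot: [2.156, 0.132, -2.166]
ft_force: [0.8, 0.0, 0.5]
grip_width: 0.003
t 9.6 fix [-0.0005 -0.1102  0.0446] F fix [ 0.8036 -0.0593  0.5033] grip 0.002588331648337743
tool axes in fix [[-0.005, -0.003, -1.0], [0.003, -1.0, 0.003], [-1.0, -0.003, 0.005]]
units [ 0.0023 -0.0673 -0.0014]
```

View pics/s5.png

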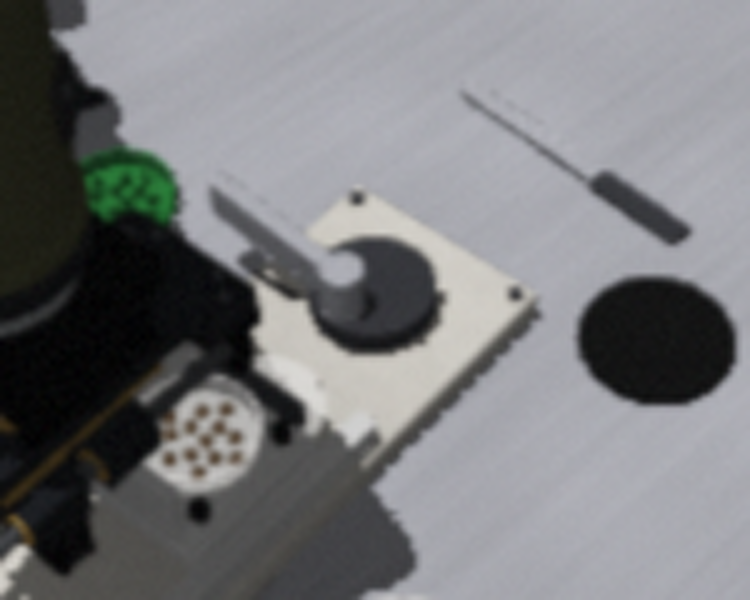

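The lever is clearly over the black line and the slide is still back. Starting the push.

```bash
python3 -m jog '[{"rot":[0,0,0],"travel":[0,-0.03,0],"jaw":1},{"rot":[0,0,0],"travel":[0,-0.02,0],"jaw":1},{"rot":[0,0,0],"travel":[0,-0.015,0],"jaw":1},{"rot":[0,0,0],"travel":[0,-0.015,0],"jaw":1},{"rot":[0,0,0],"travel":[0,-0.015,0],"jaw":1},{"rot":[0,0,0],"travel":[0,-0.015,0],"jaw":1},{"rot":[0,0,0],"travel":[0,-0.015,0],"jaw":1},{"rot":[0,0,0],"travel":[0,-0.015,0],"jaw":1}]'
python3 -m jog '[{"rot":[0,0,0],"travel":[0,-0.015,0],"jaw":1},{"rot":[0,0,0],"travel":[0,-0.015,0],"jaw":1},{"rot":[0,0,0],"travel":[0,-0.015,0],"jaw":1},{"rot":[0,0,0],"travel":[0,0,0],"jaw":1}]'
python3 - <<'E'
from h import *
units([0,-.048,.044])
E
```

```text
time: 10.45
position: [0.5935, -0.1549, 0.0474]
tool_rot: [2.161, 0.125, -2.16]
ft_force: [0.0, -3.0, 1.6]
grip_width: 0.006
time: 10.85
position: [0.5916, -0.139, 0.047]
tool_rot: [2.16, 0.13, -2.161]
ft_force: [0.9, -0.4, 0.8]
grip_width: 0.007
t 10.85 fix [ 0.0016 -0.0554  0.047 ] F fix [ 0.8685 -0.4978  0.7622] grip 0.006956999289493844
tool axes in fix [[-0.0, -0.003, -1.0], [0.001, -1.0, 0.003], [-1.0, -0.001, 0.0]]
units [ 0.01   -0.0246  0.0054]
```

```bash
python3 -m jog '[{"rot":[0,0,0],"travel":[0,-0.015,0],"jaw":1},{"rot":[0,0,0],"travel":[0,-0.01,0],"jaw":1},{"rot":[0,0,0],"travel":[0,0,0],"jaw":1}]'
python3 -m jog '[{"rot":[0,0,0],"travel":[0,-0.007,0],"jaw":1},{"rot":[0,0,0],"travel":[0,0,0],"jaw":1}]'
python3 - <<'E'
from h import *
rep()
E
```

```text
time: 11.15
position: [0.5907, -0.132, 0.0469]
tool_rot: [2.16, 0.129, -2.161]
ft_force: [0.4, -1.4, 1.0]
grip_width: 0.006
time: 11.35
position: [0.5905, -0.1306, 0.0469]
tool_rot: [2.16, 0.128, -2.161]
ft_force: [1.3, -2.0, 0.8]
grip_width: 0.008
t 11.35 fix [ 0.0016 -0.047   0.0469] F fix [ 1.0815 -2.1408  0.8   ] grip 0.007556590860396515
tool axes in fix [[-0.0, -0.004, -1.0], [0.0, -1.0, 0.004], [-1.0, -0.0, 0.0]]
```

```bash
for i in 1; do python3 -m jog '[{"rot":[0,0,0],"travel":[0,-0.01,0],"jaw":1},{"rot":[0,0,0],"travel":[0,0,0],"jaw":1}]'; done
python3 -m jog '[{"rot":[0,0,0],"travel":[0,-0.01,0],"jaw":1},{"rot":[0,0,0],"travel":[0,0,0],"jaw":1}]'
python3 - <<'E'
from h import *
rep()
E
```

```text
time: 11.55
position: [0.5901, -0.1275, 0.0469]
tool_rot: [2.16, 0.128, -2.161]
ft_force: [1.4, -1.7, 0.4]
grip_width: 0.006
time: 11.75
position: [0.5897, -0.1244, 0.0469]
tool_rot: [2.16, 0.128, -2.161]
ft_force: [0.9, -3.0, -0.3]
grip_width: 0.001
t 11.75 fix [ 0.0016 -0.0407  0.0469] F fix [ 0.5706 -3.1091 -0.2581] grip 0.0011550274904431757
tool axes in fix [[-0.0, -0.004, -1.0], [0.0, -1.0, 0.004], [-1.0, -0.0, 0.0]]
```

```bash
python3 -m jog '[{"rot":[0,0,0],"travel":[0,-0.01,0],"jaw":1},{"rot":[0,0,0],"travel":[0,0,0],"jaw":1}]'
python3 -m jog '[{"rot":[0,0,0],"travel":[0,-0.01,0],"jaw":1},{"rot":[0,0,0],"travel":[0,0,0],"jaw":1}]'
python3 - <<'E'
from h import *
rep()
import cv2
im=ctrl.get_image("scene")[:,:,::-1];cv2.imwrite("pics/s6.png",cv2.resize(im[170:290,230:380],None,fx=5,fy=5,interpolation=2))
E
```

```text
time: 11.95
position: [0.5897, -0.1243, 0.047]
tool_rot: [2.16, 0.123, -2.159]
ft_force: [2.0, -7.1, -0.6]
grip_width: 0.004
time: 12.15
position: [0.5897, -0.1242, 0.0471]
tool_rot: [2.161, 0.118, -2.157]
ft_force: [4.3, -11.4, -3.0]
grip_width: 0.006
t 12.15 fix [ 0.0015 -0.0405  0.0471] F fix [  2.922  -11.8182  -2.9611] grip 0.006268743959141396
tool axes in fix [[0.001, -0.007, -1.0], [-0.007, -1.0, 0.007], [-1.0, 0.006, -0.001]]
```

View pics/s6.png

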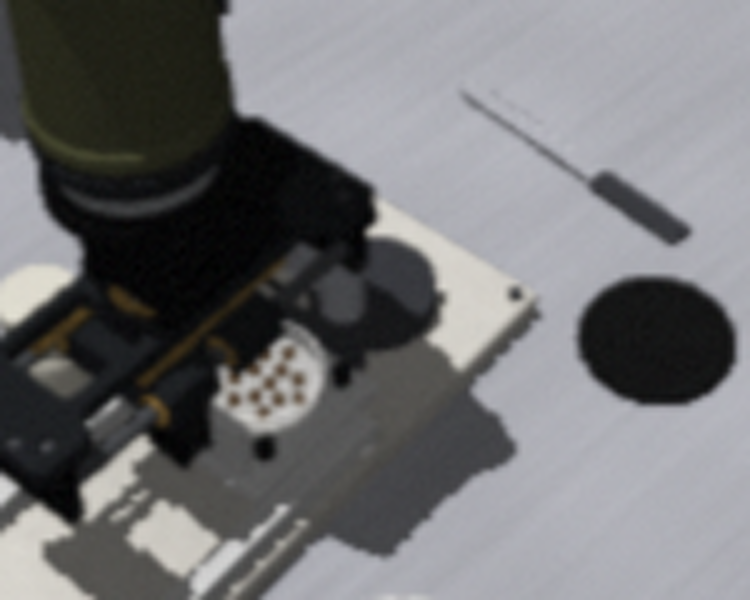

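The slide stopped with the force rising to 12 N, and the dish moved forward with it to about (270,375) in the crop. I'll back off and check.

```bash
python3 -m jog '[{"rot":[0,0,0],"travel":[0,0,0],"jaw":1},{"rot":[0,0,0],"travel":[0,0.04,0],"jaw":1},{"rot":[0,0,0],"travel":[0,0.06,0],"jaw":1},{"rot":[0,0,0],"travel":[-0.1,0.03,0],"jaw":1},{"rot":[0,0,0],"travel":[-0.12,0,0],"jaw":1},{"rot":[0,0,0],"travel":[-0.12,0,0],"jaw":1},{"rot":[0,0,0],"travel":[-0.12,0.05,0],"jaw":1},{"rot":[0,0,0],"travel":[0,0.12,0.05],"jaw":1}]'
python3 -m jog '[{"rot":[0,0,0],"travel":[0,0.1,0.1],"jaw":1},{"rot":[0,0,0],"travel":[0,0.1,0.1],"jaw":1},{"rot":[0,0,0],"travel":[0,0.1,0.1],"jaw":1},{"rot":[0,0,0],"travel":[0,0.1,0.1],"jaw":1},{"rot":[0,0,0],"travel":[0,0.1,0.1],"jaw":1},{"rot":[0,0,0],"travel":[0,0.1,0.1],"jaw":1},{"rot":[0,0,0],"travel":[0,0,0],"jaw":1},{"rot":[0,0,0],"travel":[0,0,0],"jaw":1}]'
python3 - <<'E'
from h import *
rep()
import cv2
im=ctrl.get_image("scene")[:,:,::-1];cv2.imwrite("pics/s7.png",im);cv2.imwrite("pics/s7c.png",cv2.resize(im[190:320,200:360],None,fx=4.6,fy=4.6,interpolation=2))
im=ctrl.get_image("top")[:,:,::-1];cv2.imwrite("pics/t7.png",im);cv2.imwrite("pics/t7c.png",cv2.convertScaleAbs(cv2.resize(im[125:245,315:475],None,fx=5,fy=5,interpolation=2),alpha=1.5))
E
```

```text
time: 13.0
position: [0.5901, -0.2058, 0.1915]
tool_rot: [2.168, 0.137, -2.144]
ft_force: [1.0, -0.6, 0.6]
grip_width: 0.004
time: 13.8
position: [0.4263, -0.4108, 0.1847]
tool_rot: [2.163, 0.126, -2.163]
ft_force: [-0.9, 0.8, -0.5]
grip_width: 0.007
t 13.8 fix [-0.1957 -0.305   0.1847] F fix [-0.7476  0.8925 -0.4946] grip 0.007060732797706003
tool axes in fix [[0.0, -0.008, -1.0], [0.002, -1.0, 0.008], [-1.0, -0.002, -0.0]]
```

View pics/s7c.png

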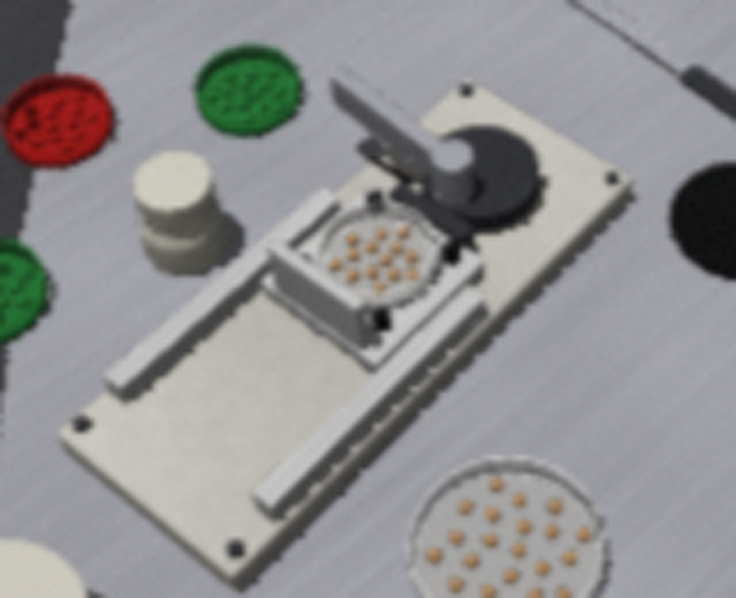

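View pics/t7c.png

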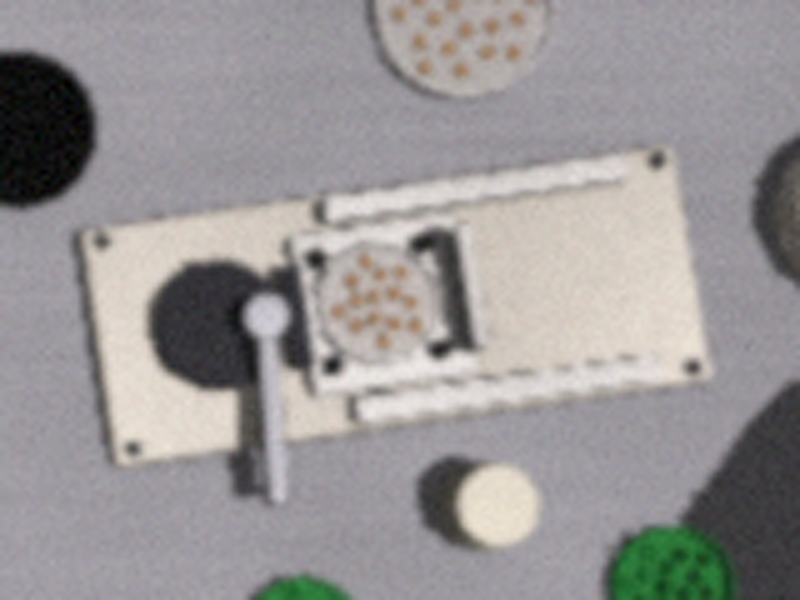

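View pics/t7.png

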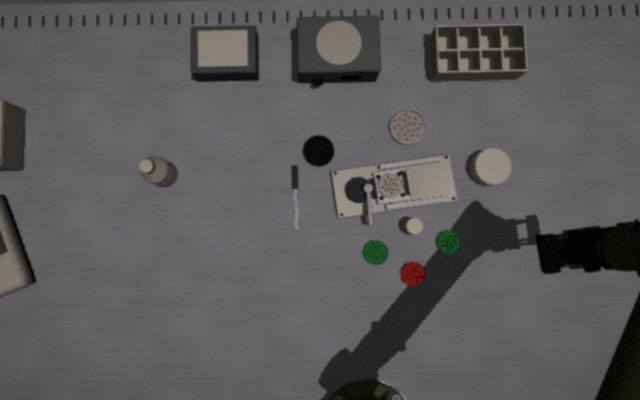

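The lever runs from (266,318) to (277,500), over the black line, and the dish sits between its posts at about (378,303). I'll measure the slide travel and the lever angle.

```bash
python3 - <<'E'
from h import *
import cv2
a=fx(tc(575,275,.067));print([fx(tc(u,v,.067))[1] for u,v in((562,275),(477,287))], )
h=fx(tc(267,318,.064));t=fx(tc(277,500,.062));d=t-h;print("lever angle",np.degrees(np.arctan2(d[1],d[0])),np.hypot(*d[:2]))
A=cv2.imread("pics/top0.png",0);B=cv2.imread("pics/t7.png",0)
up=lambda i:cv2.resize(i,None,fx=8,fy=8,interpolation=2)
x0,x1,y0,y1=394,428,169,201
T=up(A[y0:y1,x0:x1]);S=up(B[155:215,360:440]);r=cv2.matchTemplate(S,T,5);_,m,_,l=cv2.minMaxLoc(r)
u=np.array([360+l[0]/8,155+l[1]/8]);c=np.array([(x1-x0)/2,(y1-y0)/2]);p0=np.array([x0,y0])+c;p1=u+c
print(m,p0,p1,"slide move",fx(ray("top",*p1,.045))-fx(ray("top",*p0,.045)))
D=cv2.absdiff(A,B);D[D<40]=0
for n,u,v in[("disc",319,150),("sp",407,127),("jar",414,226),("stack",491,167),("spat",296,195),("reag",155,170)]:print(n,(D[v-18:v+18,u-18:u+18]>0).sum())
E
```

```text
[np.float64(-0.07210845977803043), np.float64(-0.031039797941532395)]
lever angle 174.4099059037407 0.08663245827429594
0.9671472311019897 [411. 185.] [393.875 187.5  ] slide move [-0.      0.0421  0.    ]
disc 0
sp 0
jar 0
stack 0
spat 0
reag 0
```

The slide has moved 42.1 mm, so it is home. The lever is at 174.4°, which puts the cam at about 0.10 rad. No bystander has changed and the robot is clear of everything, so I'm handing in.

```bash
python3 -c "
from bench import ctrl
print(ctrl.close_job())"
```

```text
the job is handed in; nothing more can be done
None
```

I turned the cam lever counter-clockwise with the shut fingertips until it lay over the black line. Then I pushed the slide home by its push plate, backed the arm clear and handed the job in at about 14 s of the 48 s.

| Last check | Result |
|---|---|
| Slide travel | 42.1 mm from the top camera, against 42 mm for fully home; it stopped with the push force rising to about 12 N |
| Cam angle | about 0.10 rad off the low point; limit 0.28 for turning the cam, 0.32 at the end |
| Dish | looks upright between its four posts; I judged this by eye and did not measure its offset from the seat |
| Bystanders | no change in the before and after pictures |
| Robot | clear of everything, about 185 mm above the bench |

Two readings were slightly off. The slide reached its stop about 7 mm of finger travel later than I had planned, probably because I took the fingertips to be thicker than they are. The lever measured 175 to 177° in the scene camera before the push and 174.4° in the top camera after it. All of these are within tolerance.

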